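Sweep the carving offcuts into the tray

TASK

Sweep the three pale wooden offcuts sideways off the carving board into the green tray beside it, pushing them along the board with the fingers; do not pick them up or carry them. Leave the carved owl standing where it is, and leave the gouge and everything around the board alone.

Things in the scene. Friction and masses are not known exactly. Their poses are not given: they have to be found in the camera images.
- board: Fixed dark wooden board, 300 (x) x 240 (y) x 36 mm thick, lying on the table; place and yaw (up to 7 degrees) vary. Origin at table height; the board spans -125 to +175 mm along its x, -120 to +120 along its y, z up. Offcuts and owl stand in four rows across it, one in each, near x = -93, -31, 31, 93 mm in any order, within 55 mm of y = 0: straight ways along y to both side edges are clear.
- tray: Fixed open green tray, 280 (x) x 120 (y) mm, rim 14 mm high (22 mm below the board's top), walls and floor 4 mm. It stands along the left (+y) or right (-y) side of the board, parallel to it, 3 mm from it; what is pushed over that edge drops in. Origin at the middle of its underside, 183 mm from the board's origin along the board's y.
- stone: Fixed grey sharpening stone, 200 x 70 mm, on a brown wooden base 240 x 100 mm, 24 mm high in all, along the other side of the board. Not a place for offcuts. Origin at the middle of its underside.
- offcut_a: Loose pale wooden offcut, a 34 x 28 x 18 mm block (x, y, z) lying flat on the board at any yaw, about 16 g. Origin at the centre of the block.
- offcut_b: Loose pale wooden offcut, a 38 x 24 x 16 mm block (x, y, z) lying flat on the board at any yaw, about 16 g. Origin at the centre of the block.
- offcut_c: Loose pale wooden offcut, a 30 x 30 x 16 mm block (x, y, z) lying flat on the board at any yaw, about 16 g. Origin at the centre of the block.
- owl: Loose small brown carved owl, about 42 mm across and 65 mm tall, 120 g, standing upright on the board among the offcuts. Origin at the centre of its underside, z up through its head.
- gouge: Loose carving gouge, about 195 mm long, 22 mm wide and 20 mm high, red handle, lying across the far part of the board (board x about 150 mm). Origin underneath, near the middle of its length; its x points to the blade.
- mallet: Loose wooden mallet lying on the table to the right, handle towards the robot, 245 mm long, 70 mm high. Origin under its handle.
- glue: Loose white glue bottle, 56 mm across and 140 mm tall, on the table to the right. Origin at the centre of its underside.
- mug: Loose white mug, 80 mm across and 90 mm tall, on the table to the left. Origin at the centre of its underside.
- blank: Loose pale wood blank, 130 x 70 x 60 mm, on the table to the left. Origin at the centre of its underside.
Not all that is in view belongs to the job. Leave any black or blue look-alike of the offcut_b alone.

How it is judged:
By the outcome, as a careful person would: the job done as asked, in the order asked, and still so for the second after the job is handed in, with the robot touching nothing.
It also fails if it takes over 58 s, if anything falls off the work surface, if the arm or the gripper's body presses on something with over 40 N, if the wrist force passes 120 N, or if a joint passes its speed limit or range.

ROBOT

A 6-joint arm with a two-finger parallel gripper is mounted at the origin on the work surface. World frame = base frame: x ahead of the robot, y to its left, z up, the work surface at z = 0. Lengths are in m, angles in rad, forces in N, time in s.
With the tool pointing down it reaches from about 0.2 to 0.875 m from the base axis. Payload 3.4 kg.
Tool frame: the origin (TCP) lies between the finger pads; the fingertips stand 25 mm ahead of it and the grasp point (between the pads) lies 6 mm ahead of it (r.nose_length is the z of the fingertips in the tool frame, in m); z points along the fingers, x is the direction in which the jaws open and shut, and the axes are right-handed (so a half turn about z gives the same grasp; the last joint's range is limited). The gripper opens to 94 mm and grips with 3 to 60 N. Pads are 16 mm wide; open, the fingers measure 119 mm over their backs; the gripper's body (75 mm by 177 mm) begins 78 mm behind the grasp point.
Start: joints at [-1.24, 0.276, 1.505, -0, 1.361, -0.121], TCP at [0.251, -0.517, 0.23] pointing down, gripper open.
Joint ranges: [-2.89, 2.89], [-0.75, 2.08], [0.22, 2.7], [-1.18, 4.32], [0.11, 2.71], [-2.7, 2.7]. Speed limits (rad/s): [2.57, 2.57, 3.14, 3.14, 3.14, 3.14].

INTERFACE

Orientations are given as a unit quaternion [w, x, y, z].
In Python, from plant import r, gripper_to, inverse_kinematics, vision, models, telemetry gives the robot as it stands. Calls block until the motion is done:
- r.move_to(position, orientation): joint-space move of the TCP to a pose.
- r.move_l(position, rot=None, vel=0.15, guard=None): straight line of the TCP; rot=None keeps the orientation; vel is the mean speed in m/s. With guard (N) it stops when the force on the tool has changed by that much, and returns True; else False.
- r.movej(angles): joint-space move.
- gripper_to(opening, f_grip=None): finger opening in m; f_grip is the grip in N (None keeps the last); returns when the fingers have stopped.
- r.hold(seconds).
- inverse_kinematics(position, orientation): joint angles nearest the present ones, or None.
- vision.snapshot(name): name is "scene" or "top" or "wrist"; returns the picture (480x640x3 uint8, red, green, blue); there is no depth.
- vision.get_calibration(name): a dict with "fx", "fy", "cx", "cy" (pixels), "D" ([k1, k2, p1, p2, k3] as OpenCV has them; the pictures are not rectified), "position" and "orientation" of the camera in the world. Camera axes: x right, y down, z forward; pixel columns grow to the right and rows downward; lengths in m; the calibration is good to about 2 mm. A picture is of the moment at which its call begins: read the wrist's pose just before it. get_calibration takes no time and is no camera call; for the wrist camera it gives the pose at the moment of the call.
A pose or a line that the arm cannot do raises r.PlanningError and nothing moves.
- r.sign_off(): hands the job in, once; it reports no verdict.
Trained networks look in the newest picture that a camera, given by its name, has taken for a name from the list of things; names that differ only in an ending like _2 or _b are one class to them, and where a whole thing is asked for, a point or a joint stands for the part that bears it (a point fixed in the world has none). Each returns a list of dicts, best first, with "score" (0 to 1); they miss things now and then, are a little off and sometimes report something else, mostly with a low value. They report only what shows in the picture. A call takes as long as a camera call. They do not tell look-alikes from the thing itself.
- models.boxes_of(thing, camera): "at" ([x, y, z] in m, in world coordinates, good to about 4 mm: the middle of the surface that is visible of it).
- models.regions_of(thing, camera): "pixels" (480x640 bool, what is visible of it).
- models.mark_of(thing, camera): "at" ([x, y, z] in m, in world coordinates, good to about 4 mm: a listed point, or the origin of a listed thing).
Readings, each from a call of its own:
- telemetry.current_t(): time.
- telemetry.current_joints(): joint angles.
- telemetry.current_dq(): joint speeds.
- telemetry.current_joint_efforts(): joint torques, N m.
- telemetry.current_ee_pos(): TCP position.
- telemetry.current_tool_rot(): TCP orientation.
- telemetry.current_wrist_force(): force on the tool from outside, world axes, zero at the start.
- telemetry.current_torque(): the same for the moment, N m.
- telemetry.current_opening(): finger opening in m.
Only numpy, scipy, OpenCV 4.12 (cv2) and the standard library are available. Lean on these libraries where they do the work, as an engineer would, in place of code of your own. Each camera call takes 0.05 s, during which the arm holds its last target.

## Working session

There is one attempt and no reset: what is moved stays moved. The work goes in short steps, each a Python script; the robot and the scene stay as the last script left them, time stands still between calls to the robot, and variables do not carry over. Pictures are saved under pics/ and viewed, and the job is handed in when it is done.

```bash
ls; mkdir -p pics; python3 - <<'E'
from plant import r, gripper_to, inverse_kinematics, vision, models, telemetry
import cv2
for n in ("top","scene"):
    im=vision.snapshot(n); cv2.imwrite(f"pics/{n}0.png",im[:,:,::-1])
    print(n,vision.get_calibration(n))
    for t in ["board","tray","stone","offcut_a","owl","gouge"]:
        print(t,[( [round(float(v),4) for v in d["at"]],round(d["score"],2)) for d in models.mark_of(t,n)])
print(telemetry.current_t(), r.nose_length, telemetry.current_tool_rot())
E
```

```text
pics
top {'fx': 448.93994485590315, 'fy': 448.93994485590315, 'cx': 324.38039555977224, 'cy': 239.5081655274989, 'D': array([0.00081344, 0.        , 0.        , 0.        , 0.        ]), 'position': array([ 0.52673844, -0.00659295,  1.12731552]), 'orientation': array([ 0.03879236, -0.69902783,  0.71348303, -0.02823512])}
board [([0.5868, -0.0674, -0.0006], 0.78), ([0.6711, -0.0345, 0.0384], 0.24)]
tray [([0.6009, -0.2534, -0.0006], 0.57), ([0.417, -0.4493, -0.0006], 0.46)]
stone [([0.5667, 0.1135, -0.0006], 0.66)]
offcut_a [([0.6125, -0.0706, 0.0458], 0.67), ([0.6724, -0.0328, 0.0417], 0.52), ([0.5455, -0.0242, 0.0452], 0.46)]
owl [([0.4892, -0.0868, 0.036], 0.82), ([0.4149, -0.4507, 0.0004], 0.51)]
gouge [([0.7291, -0.0518, 0.0368], 0.71), ([0.6192, -0.4713, -0.008], 0.6), ([0.5864, -0.0646, -0.0006], 0.23)]
scene {'fx': 582.9311642816183, 'fy': 582.9311642816183, 'cx': 322.95777450370036, 'cy': 239.7687612612802, 'D': array([-0.06968169,  0.        ,  0.        ,  0.        ,  0.        ]), 'position': array([ 1.59876185, -0.68938307,  1.1174228 ]), 'orientation': array([-0.36467778,  0.80326301,  0.43286467, -0.18549078])}
board [([0.5866, -0.0675, -0.0041], 0.64), ([0.6167, -0.4765, -0.0031], 0.28)]
tray [([0.5977, -0.2515, -0.0034], 0.9)]
stone [([0.5654, 0.1097, -0.0008], 0.96)]
offcut_a [([0.542, -0.0193, 0.0441], 0.72), ([0.8443, -0.1358, 0.0118], 0.7), ([0.6706, -0.0351, 0.04], 0.44), ([0.3841, -0.0166, 0.0129], 0.44)]
owl [([0.487, -0.084, 0.0369], 0.63)]
gouge [([0.7324, -0.0532, 0.0388], 0.95), ([0.4382, 0.4628, 0.0006], 0.72)]
0.7 0.025 [ 1.85969533e-05  8.47524234e-01 -5.30756696e-01  5.04289105e-05]
```

View pics/top0.png

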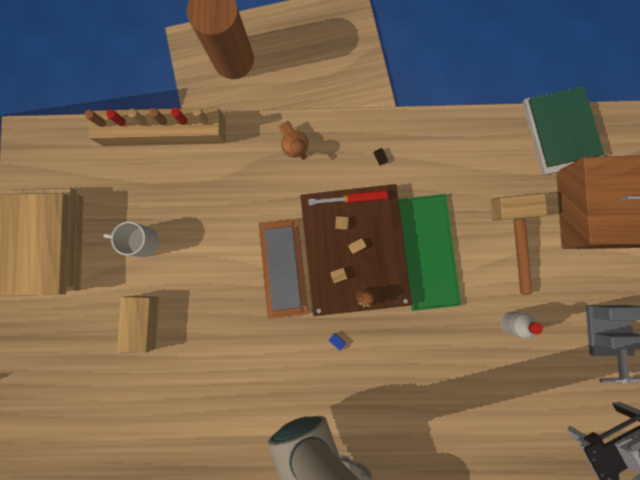

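View pics/scene0.png

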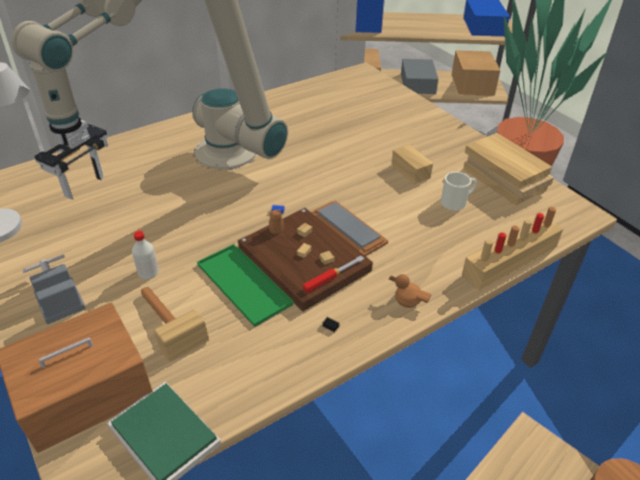

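The offcuts show in the top picture at about (342,223), (358,246) and (339,275), all pale and on the board. The tray is on the right (-y) and the owl stands at (364,298), in the row nearest the robot. The look-alikes, black at (380,156) and blue at (338,341), lie on the table off the board. I'll confirm with an enlarged crop and measure with my own code.

```bash
cat > h.py <<'E'
import numpy as np, cv2
from scipy.spatial.transform import Rotation as R
def ray2plane(c,uv,z):
    K=np.array([[c["fx"],0,c["cx"]],[0,c["fy"],c["cy"]],[0,0,1]])
    p=cv2.undistortPoints(np.array(uv,float).reshape(-1,1,2),K,np.array(c["D"]))[:,0]
    q=c["orientation"]; M=R.from_quat([q[1],q[2],q[3],q[0]]).as_matrix()
    d=np.c_[p,np.ones(len(p))]@M.T
    o=c["position"]
    return o+d*((z-o[2])/d[:,2])[:,None]
B0=np.array([0.5868,-0.0674])
def toboard(P,B,th):
    c,s=np.cos(th),np.sin(th); d=np.asarray(P)[...,:2]-B
    return np.c_[d@[c,s],d@[-s,c]]
def toworld(p,B,th):
    c,s=np.cos(th),np.sin(th); return np.array([B[0]+c*p[0]-s*p[1],B[1]+s*p[0]+c*p[1]])
E
python3 - <<'E'
from plant import vision
from h import *
im=cv2.imread("pics/top0.png"); c=vision.get_calibration("top")
cv2.imwrite("pics/crop0.png",cv2.resize(im[175:325,250:470],None,fx=3.6,fy=3.6,interpolation=cv2.INTER_CUBIC))
hsv=cv2.cvtColor(im,cv2.COLOR_BGR2HSV)
# tray outline -> yaw
m=cv2.inRange(hsv,(50,100,60),(75,255,255)); m[:, :380]=0; m[:,480:]=0; m[:170]=0; m[340:]=0
cn=max(cv2.findContours(m,0,2)[0],key=cv2.contourArea)[:,0]
P=ray2plane(c,cn,0.012)[:,:2]; rc=cv2.minAreaRect((P*1000).astype(np.float32)); print("tray",rc)
# board: dark brown
g=cv2.inRange(hsv,(0,40,15),(20,255,110)); g[:, :296]=0;g[:,420:]=0;g[:180]=0;g[320:]=0
cn=max(cv2.findContours(g,0,2)[0],key=cv2.contourArea)[:,0]
P=ray2plane(c,cn,0.036)[:,:2]; print("board",cv2.minAreaRect((P*1000).astype(np.float32)))
m=cv2.inRange(hsv,(8,60,125),(25,200,255)); m[:, :318]=0;m[:,385:]=0;m[:212]=0;m[286:]=0
n,l,s,ct=cv2.connectedComponentsWithStats(m)
for i in range(1,n):
    if s[i,4]<30: continue
    w=ray2plane(c,[ct[i]],0.053)[0]; print(s[i],ct[i].round(1),w.round(4),toboard(w[None],B0,np.radians(4)).round(4))
E
```

```text
tray ((598.3024291992188, -249.90231323242188), (277.2274475097656, 119.44510650634766), 5.055430889129639)
board ((606.6898193359375, -64.26264953613281), (285.3285217285156, 318.4150695800781), 89.21334838867188)
[336 217  12  12 139] [341.5 222.3] [ 0.6698 -0.0335  0.053 ] [[0.0852 0.028 ]]
[349 239  17  14 150] [356.7 245.5] [ 0.6129 -0.0688  0.053 ] [[ 0.026  -0.0032]]
[331 268  16  15 154] [338.1 275.1] [ 0.5432 -0.0226  0.053 ] [[-0.0404  0.0477]]
```

View pics/crop0.png

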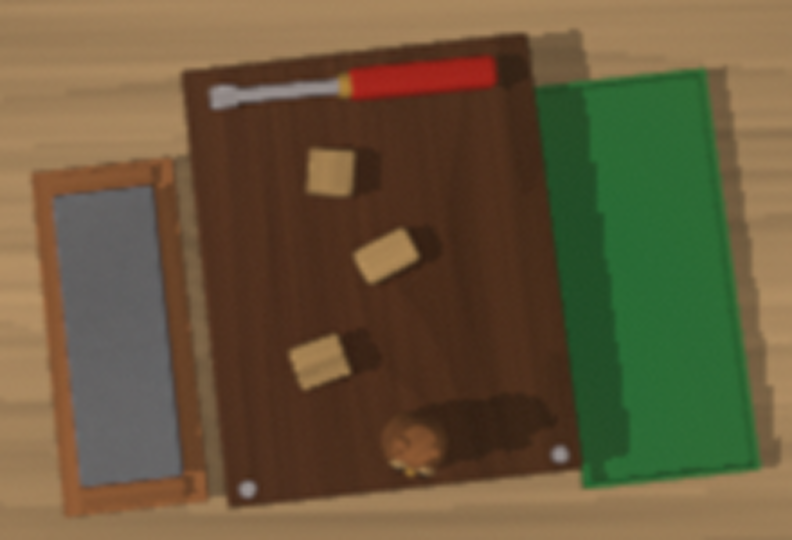

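```bash
python3 - <<'E'
from plant import vision
from h import *
c=vision.get_calibration("top")
uv=np.array([(183,72),(527,34),(582,466),(230,506)])/3.6+[250-.4,175-.4]
P=ray2plane(c,uv,0.036)[:,:2]; print(P.round(4))
for i,j in((3,0),(2,1)): d=P[j]-P[i]; print(np.degrees(np.arctan2(d[1],d[0])),np.hypot(*d))
for i,j in((1,0),(2,3)): d=P[j]-P[i]; print(np.degrees(np.arctan2(-d[0],d[1])),np.hypot(*d))
th=np.radians(5); B=P.mean(0)-0.025*np.array([np.cos(th),np.sin(th)]); print(B)
for w in ([.6698,-.0335],[.6129,-.0688],[.5432,-.0226],[.488,-.0855],[.73,-.052]): print(toboard(np.array([w]),B,th).round(4))
E
```

```text
[[ 0.7433  0.0656]
 [ 0.7642 -0.1705]
 [ 0.4706 -0.1969]
 [ 0.4486  0.0385]]
5.255385422877458 0.29591396697563116
5.1397437543419615 0.294827381100426
5.082150031126337 0.23700553065154695
5.345202036130084 0.23640967988878248
[ 0.58176859 -0.06800856]
[[0.0907 0.0267]]
[[ 0.0309 -0.0035]]
[[-0.0345  0.0486]]
[[-0.0949 -0.0093]]
[[0.1491 0.003 ]]
```

Board yaw is about 5.2° with its origin at (0.582, -0.068), and the rows fit the description. I'll sweep the far offcut first.

```bash
cat >> h.py <<'E'
TH=np.radians(5.2); B=np.array([0.582,-0.068]); Q=[0,np.cos(TH/2),np.sin(TH/2),0]
ZP=0.036+0.004+0.025; ZH=0.135
def sweep(r,x,y,yend=-0.137,first=False,vel=0.12):
    from plant import telemetry as t
    g=lambda yy,z:[*toworld((x,yy),B,TH),z]
    if first: r.move_to(g(y+.042,0.25),Q)
    else: r.move_l(g(y+.042,ZH),vel=0.2)
    print("down",r.move_l(g(y+.042,ZP),vel=0.12,guard=12))
    print("push",r.move_l(g(yend,ZP),vel=vel,guard=15), np.round(t.current_ee_pos(),4))
    r.move_l(g(yend,ZH),vel=0.2)
    print("t",t.current_t())
E
python3 - <<'E'
from plant import *
from plant import r, gripper_to, vision, telemetry
from h import *
p=telemetry.current_ee_pos(); r.move_l([p[0],p[1],0.29],vel=0.2)
gripper_to(0.012,10)
print(telemetry.current_opening(),telemetry.current_t())
sweep(r,0.0905,0.0267,first=True)
im=vision.snapshot("top"); im2=vision.snapshot("scene")
a=cv2.resize(im[175:325,250:470],None,fx=2.6,fy=2.6); b=cv2.resize(im2[180:330,180:400],None,fx=2.6,fy=2.6)
cv2.imwrite("pics/s1a.png",a[:,:,::-1]);cv2.imwrite("pics/s1b.png",b[:,:,::-1])
E
```

```text
0.012258422753961296 2.45
down False
push False [ 0.6845 -0.1954  0.065 ]
t 8.8917
```

View pics/s1a.png

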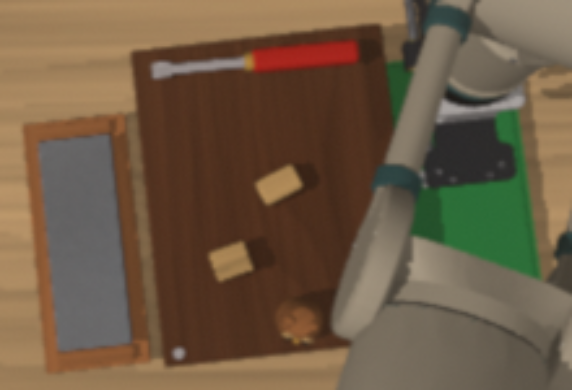

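View pics/s1b.png

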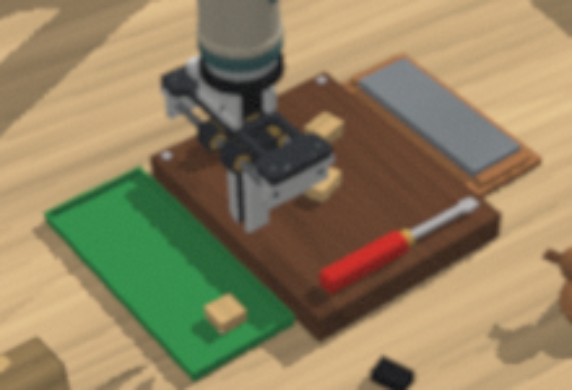

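The first offcut lies in the tray (scene crop at (225,312)). The gouge and the other two offcuts are where they were. I'll sweep the other two the same way.

```bash
python3 - <<'E'
from plant import r, gripper_to, vision, telemetry
from h import *
sweep(r,0.031,-0.0035)
sweep(r,-0.0345,0.0486)
p=telemetry.current_ee_pos(); r.move_l([p[0],p[1],0.24],vel=0.2)
r.move_to([0.30,-0.45,0.28],Q)
im=vision.snapshot("top"); im2=vision.snapshot("scene")
a=cv2.resize(im[175:325,250:470],None,fx=2.6,fy=2.6); b=cv2.resize(im2[180:330,180:400],None,fx=2.6,fy=2.6)
cv2.imwrite("pics/s2a.png",a[:,:,::-1]);cv2.imwrite("pics/s2b.png",b[:,:,::-1])
cv2.imwrite("pics/s2t.png",im[:,:,::-1])
print(telemetry.current_t())
E
```

```text
down False
push False [ 0.6251 -0.201   0.0665]
t 12.9167
down False
push False [ 0.56   -0.2069  0.065 ]
t 17.5333
19.65
```

View pics/s2a.png

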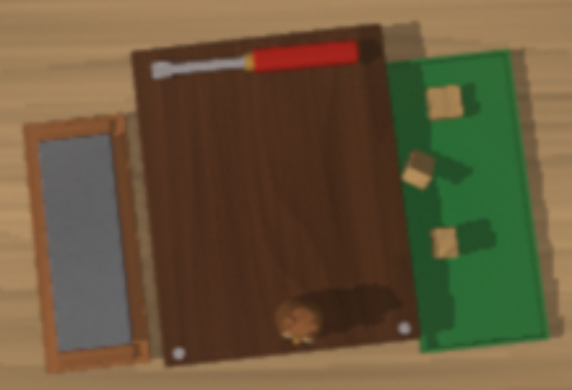

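View pics/s2b.png

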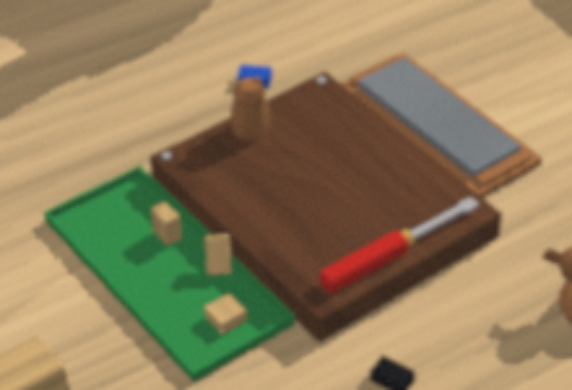

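View pics/s2t.png

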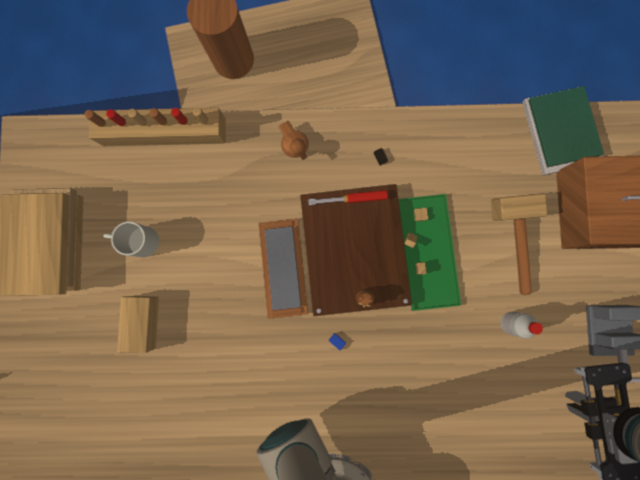

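All three are in the tray and the owl and gouge haven't moved. The middle one (top crop (418,170)) is standing on end, perhaps leaning, so I'll look closer.

```bash
python3 - <<'E'
from plant import r, gripper_to, vision, telemetry
from h import *
r.move_to([0.50,-0.30,0.34],Q)
c=vision.get_calibration("wrist"); im=vision.snapshot("wrist"); print(c["position"],c["orientation"])
cv2.imwrite("pics/w3.png",im[:,:,::-1])
im2=vision.snapshot("scene"); 
t=cv2.imread("pics/s2t.png")
a=cv2.resize(t[195:290,390:470],None,fx=6,fy=6,interpolation=cv2.INTER_CUBIC)
s=cv2.imread("pics/s2b.png") 
cv2.imwrite("pics/w3t.png",a)
cv2.imwrite("pics/w3s.png",cv2.resize(im2[240:320,195:300],None,fx=7,fy=7,interpolation=cv2.INTER_CUBIC)[:,:,::-1])
E
```

```text
[ 0.49312018 -0.22227585  0.49468728] [0.13628267 0.98961209 0.04538966 0.00589215]
```

View pics/w3.png

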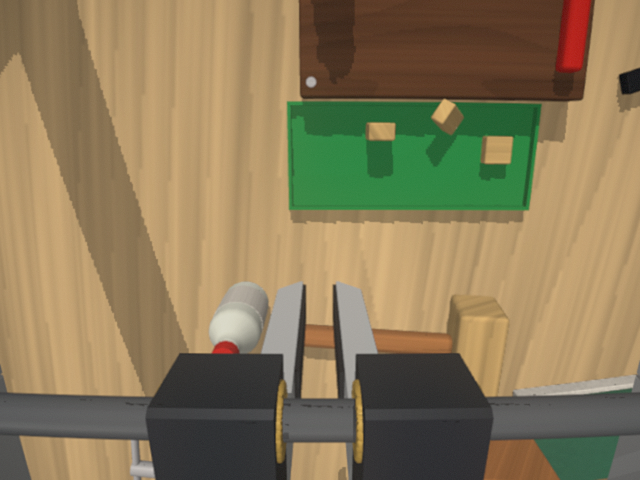

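View pics/w3t.png

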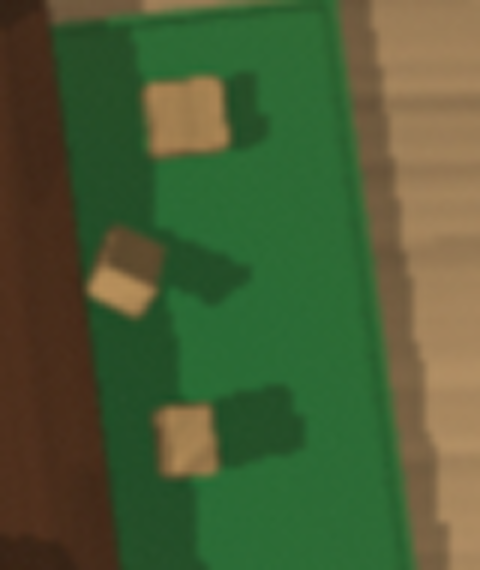

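View pics/w3s.png

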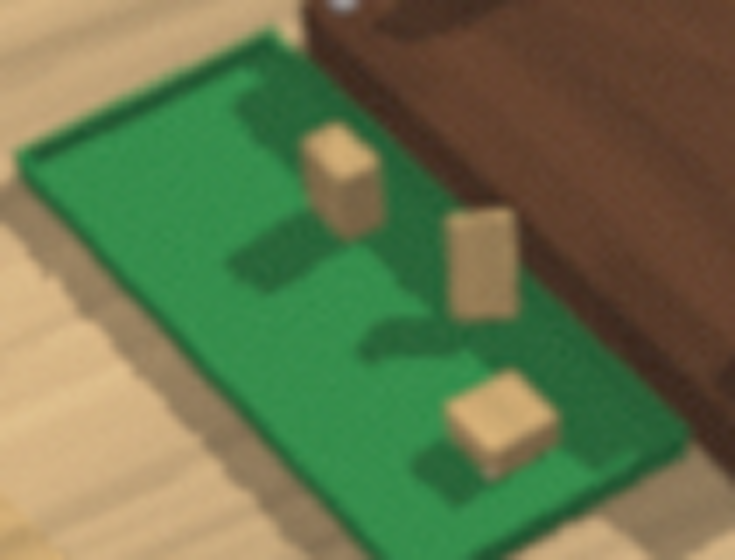

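The middle offcut is in the tray but leans back on the wall or board edge. There is time left (about 21 of 58 s), so I'll repeat that sweep 2 mm above the board and a little further out to tip it into the tray.

```bash
python3 - <<'E'
from plant import r, gripper_to, vision, telemetry
from h import *
c=vision.get_calibration("top")
w=ray2plane(c,np.array([[125,290],[90,285],[135,318],[165,255],[188,440]])/6+[390-.4,195-.4],0.042); bb=toboard(w,B,TH); print(bb.round(4))
x=bb[0,0]; g=lambda yy,z:[*toworld((x,yy),B,TH),z]
r.move_to(g(-0.07,0.2),Q)
print(r.move_l(g(-0.07,0.0635),vel=0.12,guard=10))
print(r.move_l(g(-0.152,0.0635),vel=0.06,guard=10),telemetry.current_ee_pos(),telemetry.current_wrist_force())
r.move_l(g(-0.152,0.2),vel=0.2)
r.move_to([0.50,-0.30,0.34],Q)
im=vision.snapshot("wrist"); cv2.imwrite("pics/w4.png",im[:,:,::-1]); 
im2=vision.snapshot("scene"); cv2.imwrite("pics/w4s.png",cv2.resize(im2[200:320,195:380],None,fx=4,fy=4,interpolation=cv2.INTER_CUBIC)[:,:,::-1])
print(telemetry.current_t())
E
```

```text
[[ 0.0233 -0.1341]
 [ 0.0269 -0.1203]
 [ 0.0117 -0.1366]
 [ 0.0356 -0.1519]
 [-0.0394 -0.1514]]
False
False [ 0.61896012 -0.21683397  0.06349251] [-0.8425842   0.07698206  0.01528318]
26.2833
```

View pics/w4.png

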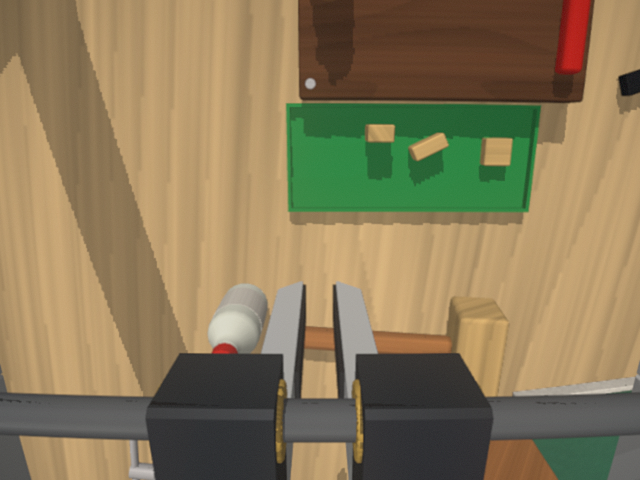

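View pics/w4s.png

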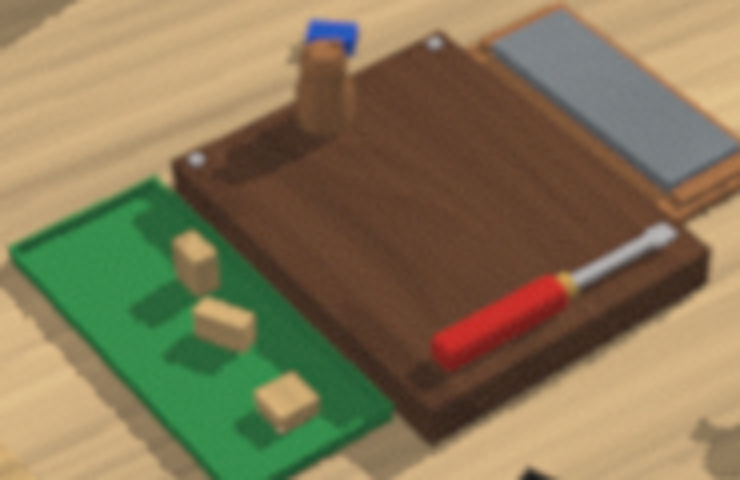

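All three offcuts now rest freely inside the tray, at wrist pixels (380,133), (428,146) and (497,152). The owl and gouge haven't moved and the arm is clear, so I'm handing in.

```bash
python3 - <<'E'
from plant import r, vision, telemetry
import numpy as np
print(np.abs(telemetry.current_dq()).max(), telemetry.current_wrist_force())
r.sign_off(); print(telemetry.current_t())
E
```

```text
0.007821275095017463 [ 0.17366598 -0.32004302  0.11278918]
the job is handed in; nothing more can be done
the job is handed in; nothing more can be done
```

All three pale offcuts are off the board and in the green tray, and I handed the job in after about 26 s of the 58 s allowed. Each was pushed along the board with the nearly closed fingers, and none was gripped.

- **Extra nudge:** the middle offcut first came to rest leaning back against the tray wall or board edge. I made one more light sweep over the edge, which tipped it in; it now lies clear of the wall.
- **Last checks:** the wrist and scene pictures before handing in show all three inside the tray. Two stand on an edge or end rather than lying flat, but all look stable. The owl was upright in its place and the gouge looked unmoved. The black and blue look-alikes were not touched.
- **Forces:** no push tripped its 10–15 N guard. In the first sweep of the middle offcut the tool ended 1.5 mm higher than commanded, probably because the block pressed on it as it tipped.

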